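Swing out the folding crank and clamp the box section

ROBOT

A 6-joint arm with a two-finger parallel gripper is mounted at the origin on the work surface; the furniture and walls round the work are solid. World frame = base frame: x ahead of the robot, y to its left, z up, the work surface at z = 0. Lengths are in m, angles in degrees, forces in N, time in s.
With the tool pointing down it reaches from about 0.3 to 0.775 m from the base axis. Payload 14.6 kg.
Tool frame: the origin (TCP) lies midway between the tips of the shut fingers; the grasp point (between the pads) lies behind it (ctrl.pinch_z is the z of the grasp point in the tool frame, in m); z points along the fingers, y is the line along which they close (so a half turn about z gives the same grasp; the last joint's range is limited). The gripper opens to 94 mm and grips with 3 to 60 N. Pads are 16 mm wide; open, the fingers measure 119 mm over their backs; the gripper's body (75 mm by 177 mm) begins 78 mm behind the grasp point.
Start: joints at [62.418, 17.183, 87.147, -0, 75.671, -3.816], TCP at [0.222, 0.503, 0.205] pointing down, gripper open.
Joint ranges: [-173.82, 173.82], [-45.26, 126.66], [13.44, 144.39], [-59.66, 239.66], [0, 175.72], [-146.38, 146.38]. Speed limits (degrees/s): [127.2, 127.2, 147.25, 180, 180, 180].

INTERFACE

Orientations are given as [roll, pitch, yaw] about the fixed x, y, z axes, in that order (R = Rz(yaw) Ry(pitch) Rx(roll)).
In Python, from station import readout, eyes, job, ctrl gives the robot as it stands. The module is installed in compiled form; this text tells all that it offers.
- The arm moves only by the tool carry_out, never from a script. Its argument "motion" is a list of rows, each an object of numbers: "tx", "ty", "tz": the shift along the tool's x, y, z in m; "ax", "ay", "az": the turn, a rotation vector about the tool's x, y, z in degrees; "claw": the opening, from 0 (shut) to 1 (fully open). A call has 1 to 20 rows; each row is the pose to reach, as a shift and turn from the pose commanded when the call began, along the tool's axes at that moment; what a row does not reach only later rows make up. A row lasts 1/8 s, in which the tool goes at most 62.5 mm and 10.7 degrees, less where a joint would pass 70% of its speed; a pose out of reach is approached as far as the arm can. A call with a gripper value outside its range is refused whole. The fingers move at their own pace and stop on an object; "grip_force" is the grip in N (left out, the last holds). Time passes only in rows, so rows that repeat a pose let the fingers close. It gives the time, the measured TCP pose, the force, the opening and the grip force at its end, in the units of the state.
- readout.get_obs(): the state, without advancing time (a new reading comes with each control period).
- eyes.capture(name): name is "scene" or "top" or "wrist"; returns (picture, depth): 400x640x3 uint8, red, green, blue; 400x640 float32, m along the optical axis (not along the pixel's ray), 0 where there is no reading.
- eyes.camera_params(name): a dict with "fx", "fy", "cx", "cy" (pixels), "k1" (the pictures are not rectified: a ray, as slopes to the right and down, at radius r is drawn at 1 + k1 r^2 times it, then the intrinsics apply), "R" (3x3) and "t" (3): a world point X has camera coordinates R X + t. Camera axes: x right, y down, z forward; pixel columns grow to the right and rows downward; lengths in m; the calibration is good to about 2 mm. A picture is of the moment at which its call begins: read the wrist's pose just before it. camera_params takes no time and is no camera call; for the wrist camera it gives the pose at the moment of the call.
- job.job_done(): hands the job in; it is judged then, once.
The state is a dict: "time_s": time; "qpos": joint angles; "dq": joint speeds; "tau": joint torques, N m; "eef_pos": TCP position; "tool_rot": TCP orientation; "force": force on the tool from outside, world axes, zero at the start; "ft_torque": the same for the moment, N m; "opening": finger opening in m; "finger_force": force on a finger pad.
Only numpy, scipy, OpenCV 4.12 (cv2) and the standard library are available. Lean on these libraries where they do the work, as an engineer would, in place of code of your own. Each camera call takes 0.05 s, during which the arm holds its last target. There are 200 camera calls.

TASK

Swing the folded red handle of the clamping vice's crank fully up, then wind the crank clockwise (seen from above) by it until the jaw has pushed the dark box section squarely against the stop and grips it snugly, with about 30 N. Feel for the bite, never squeeze the piece with 60 N or more, and do not push it with the robot. Let go with the handle still standing up, and leave the things round the vice alone.

Things in the scene. Friction and masses are not known exactly. Their poses are not given: they have to be found in the camera images.
- vice: Blue and grey clamping vice fixed to the bench; base plate 116 (x) x 320 (y) x 16 mm is the bed for the work. Origin at bench height, mid-plate; y is the clamping direction: gearbox and crank at -y, fixed jaw at +y, both jaws 62 mm high. The dark steel stop plate before the fixed jaw is on an adjusting screw: its face lies at y = 58 to 76 mm, set differently each time and not measured.
- crank_axis (a point): Point on the upright turning axis of the crank, at the height of the handle's hinge (113 mm above the bench), at y = -105 mm in the vice's frame. The gearbox below is 92 mm square, top at 66 mm; the crank arm is a steel bar 12 mm wide whose top lies 10 mm below this point.
- crank (a joint): Crank angle, rad, grows clockwise seen from above; closes the jaw 10 mm per rad. 0: arm along the vice's +x; 1.57: along its -y. Starts at 0 to 0.6; bites at 3.6 to 5.6. Self-locking: stays where left. Winding it free takes up to about 10 N along the circle at the handle (60 mm radius); past the bite each 10 N of clamping adds 1.7 N and takes 0.09 rad (bite to 30 N: 0.26 rad).
- handle (a joint): Folding hinge of the handle, rad: 0 = folded flat along the crank arm, free end over the crank axis; 1.57 = fully unfolded, upright, against a stop. Starts 0 to 0.2. Friction (about 0.08 N m) holds it at any angle. The hinge axis is level, square to the crank arm.
- handle_hinge (a point): Centre of the handle's hinge, at the outer end of the crank arm, 60 mm from the crank axis, 113 mm above the bench. The point turns with the handle; its -x points from the hinge to the free end. Steel hinge cheeks 21 mm wide reach 8 mm to either side of it along the arm and 2 mm above it.
- handle_end (a point): Centre of the free end of the handle, 63 mm from the hinge. The handle is a red round plastic sleeve 16 mm in diameter from 13 to 57 mm from the hinge, tapering to 13 mm at the end; the sleeve spins freely about its own length.
- work: Dark steel box section offcut, 40 (x) x 110 (y) x 30 mm high, about 0.28 kg, lying loose on the vice's bed between the jaws, its length (y) roughly along the vice's x. Origin at the centre of its underside.
- jaw_pad: Springy rubber-faced pad of the moving jaw, 80 x 10 x 34 mm, origin at its centre (its face 5 mm further along the vice's +y); moves along the vice's +y as the crank is wound.
- tin: Bystander: grey open tin of screws, 69 mm across, 55 mm high. Leave it alone.
- tape: Bystander: roll of masking tape lying flat, 100 mm across, 25 mm high. Leave it alone.
There are look-alikes about, which are no part of the job. There is more than one size of the work; the job needs the largest.

How it is judged:
By the outcome, as a careful person would: the job done as asked, in the order asked, and still so for the second after the job is handed in, with the robot touching nothing.
It also fails if it takes over 72 s, if anything falls off the work surface, if the arm or the gripper's body presses on something with over 40 N, if the wrist force passes 120 N, or if a joint passes its speed limit or range.

## Working session

There is one attempt and no reset: what is moved stays moved. The work goes in short steps, Python scripts to look and compute and a tool call to move; the robot and the scene stay as the last step left them, time stands still between calls to the robot, and variables do not carry over. Pictures are saved under pics/ and viewed, at most 10 in all, crops included, and the job is handed in when it is done.

Besides the shell and the picture viewer there is one more tool, called after "Request:" as name([rows], argument=value, ...), one row to a line, values as JSON. carry_out: Moves the arm, as the interface text tells. Its arguments: {"type":"object","properties":{"motion":{"type":"array"},"grip_force":{"type":"number"}},"required":["motion"]}

```bash
mkdir -p pics; ls; cat > h.py <<'E'
import numpy as np, cv2
from station import readout, eyes, job, ctrl
def grab(n,tag):
    p=eyes.camera_params(n); im,d=eyes.capture(n)
    cv2.imwrite(f'pics/{tag}.png',im[:,:,::-1]); np.savez(f'pics/{tag}.npz',im=im,d=d,**{k:np.array(v) for k,v in p.items()})
    return im,d,p
def load(tag): 
    z=np.load(f'pics/{tag}.npz'); return z['im'],z['d'],{k:z[k] for k in ('fx','fy','cx','cy','k1','R','t')}
def cloud(d,p):
    v,u=np.mgrid[:d.shape[0],:d.shape[1]].astype(float)
    x0=(u-p['cx'])/p['fx'];y0=(v-p['cy'])/p['fy'];x,y=x0.copy(),y0.copy()
    for _ in range(8):
        s=1+p['k1']*(x*x+y*y);x=x0/s;y=y0/s
    C=np.stack([x*d,y*d,d],-1)
    X=(C-np.asarray(p['t']).ravel())@np.asarray(p['R'])
    X[d==0]=np.nan
    return X
def proj(X,p):
    C=np.atleast_2d(X)@np.asarray(p['R']).T+np.asarray(p['t']).ravel();x=C[:,0]/C[:,2];y=C[:,1]/C[:,2];s=1+p['k1']*(x*x+y*y)
    return np.stack([p['fx']*x*s+p['cx'],p['fy']*y*s+p['cy']],-1)
E
python3 - <<'E'
from h import *
for n in('scene','top'): grab(n,n+'0')
o=readout.get_obs();print({k:np.round(v,3).tolist() for k,v in o.items()},ctrl.pinch_z)
for n in('scene','top'):
    p=eyes.camera_params(n);print(n,p['fx'],-np.array(p['R']).T@p['t'])
E
```

```text
pics
{'time_s': 0.1, 'qpos': [62.417, 17.212, 87.175, -0.0, 75.672, -3.817], 'dq': [0.028, 0.003, -0.075, 0.022, -0.01, 0.093], 'tau': [-0.0, -53.266, -35.328, 0.071, 0.024, -0.0], 'eef_pos': [0.222, 0.503, 0.205], 'tool_rot': [-179.94, -0.004, 156.235], 'force': [-0.173, -0.157, 0.514], 'ft_torque': [0.038, 0.03, -0.038], 'finger_force': 0.0, 'opening': 0.094} -0.0188
scene 480.14713098189696 [ 0.08862144 -0.81094373  0.96341558]
top 491.6290044565123 [ 0.32775815 -0.01997448  1.50407439]
```

View pics/top0.png

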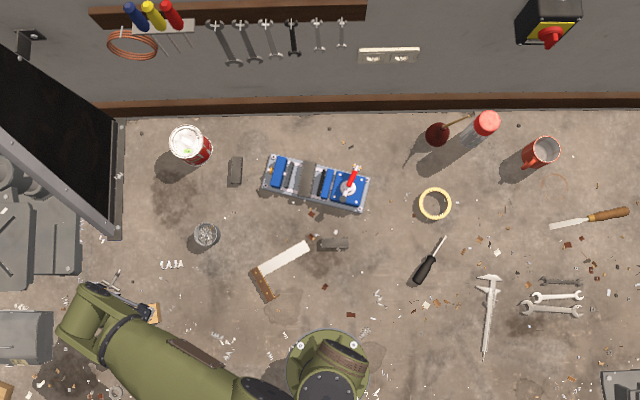

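View pics/scene0.png

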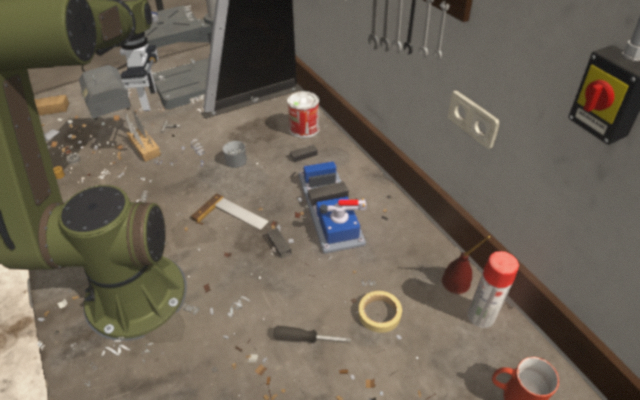

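The vice is at top-picture (317,183) with its crank at (350,185). Dark blocks: (306,180) between the jaws, (235,170) and (333,243) lying loose. The first is the work, since it lies on the bed and looks the largest. I'll confirm this in one enlarged crop with measurements.

```bash
python3 - <<'E'
from h import *
im,d,p=load('top0');X=cloud(d,p)
c=im[130:270,220:390];cv2.imwrite('pics/crop1.png',cv2.resize(c[:,:,::-1],None,fx=4.4,fy=4.2,interpolation=cv2.INTER_CUBIC)[:600,:800])
roi=np.zeros(d.shape,bool);roi[140:225,255:380]=1
hsv=cv2.cvtColor(im,cv2.COLOR_RGB2HSV)
blue=roi&(hsv[...,0]>100)&(hsv[...,0]<125)&(hsv[...,1]>130)
red=roi&((hsv[...,0]<8)|(hsv[...,0]>172))&(hsv[...,1]>150)&(hsv[...,2]>90)
n=(X[...,2]>.008)&roi&(X[...,2]<.15)
# base footprint: everything above bench in roi
n2=cv2.morphologyEx(n.astype(np.uint8),cv2.MORPH_OPEN,np.ones((3,3)))
k,lab,st,_=cv2.connectedComponentsWithStats(n2);i=1+np.argmax(st[1:,4]);P=X[lab==i]
print('foot',cv2.minAreaRect(P[:,:2].astype(np.float32)),len(P))
for a,m in(('blue',blue),('red',red)):
    Q=X[m];Q=Q[~np.isnan(Q[:,2])];print(a,len(Q),np.round(Q.min(0),3),np.round(Q.max(0),3))
    if a=='red':
        for q in Q[np.argsort(Q[:,0])][::4]:print(np.round(q,4))
# gearbox top
g=blue&(X[...,2]>.055)&(X[...,2]<.075);k,lab,st,ce=cv2.connectedComponentsWithStats(g.astype(np.uint8))
for i in range(1,k):
    if st[i,4]>40: Q=X[lab==i];print('b',st[i],cv2.minAreaRect(Q[:,:2].astype(np.float32)),np.median(Q[:,2]))
for nm,(u0,u1,v0,v1) in dict(A=(225,247,150,192),B=(315,350,233,255),W=(292,322,160,200)).items():
    Q=X[v0:v1,u0:u1].reshape(-1,3);h=hsv[v0:v1,u0:u1].reshape(-1,3);Q=Q[(h[:,2]<120)&(h[:,1]<70)&(Q[:,2]>.012)];print(nm,cv2.minAreaRect(Q[:,:2].astype(np.float32)),np.median(Q[:,2]),len(Q))
E
```

```text
foot ((0.5674416422843933, 0.023627758026123047), (0.3202784061431885, 0.12085147202014923), 75.33694458007812) 3941
blue 1070 [ 0.487 -0.121  0.014] [0.642 0.159 0.103]
red 80 [ 0.538 -0.095  0.006] [ 0.603 -0.068  0.131]
[ 0.5379 -0.0735  0.1237]
[ 0.5412 -0.0708  0.1218]
[ 0.544  -0.068   0.1224]
[ 0.5462 -0.0707  0.1264]
[ 0.5491 -0.0765  0.1255]
[ 0.5515 -0.0793  0.1278]
[ 0.5529 -0.0711  0.1203]
[ 0.5558 -0.074   0.12  ]
[ 0.5583 -0.0769  0.1217]
[ 0.5609 -0.0797  0.1235]
[ 0.5621 -0.0772  0.1165]
[ 0.5639 -0.0798  0.1229]
[ 0.567  -0.0857  0.1208]
[ 0.5686 -0.0911  0.1275]
[ 0.5701 -0.0887  0.1192]
[ 0.5735 -0.0831  0.1171]
[ 0.5758 -0.0945  0.1191]
[ 0.5777 -0.0886  0.1255]
[ 0.5788 -0.0946  0.1189]
[ 0.5817 -0.089   0.1192]
b [270 156  17  32 296] ((0.5957732796669006, 0.13475388288497925), (0.03088412620127201, 0.09164319187402725), 75.21968078613281) 0.06144462295435332
b [321 169  12  30 186] ((0.555908739566803, -0.010123692452907562), (0.020430969074368477, 0.08780114352703094), 74.69769287109375) 0.06152565204696639
b [330 172  20  30 252] ((0.5464877486228943, -0.0460839569568634), (0.038162704557180405, 0.08848706632852554), 73.76710510253906) 0.06520112323483616
b [344 176  21  31 268] ((0.5314067006111145, -0.09817531704902649), (0.04064049944281578, 0.09353643655776978), 65.16233825683594) 0.06531495964686981
A ((0.6115323901176453, 0.2692924737930298), (0.03267419710755348, 0.08174661546945572), 87.64295959472656) 0.021818283011445713 117
B ((0.3819773197174072, -0.02944914996623993), (0.02910122461616993, 0.0752982348203659), 1.1767724752426147) 0.02233084861089689 66
W ((0.57187819480896, 0.05151401832699776), (0.0895000547170639, 0.11143847554922104), 88.60577392578125) 0.044751765718046566 316
```

View pics/crop1.png

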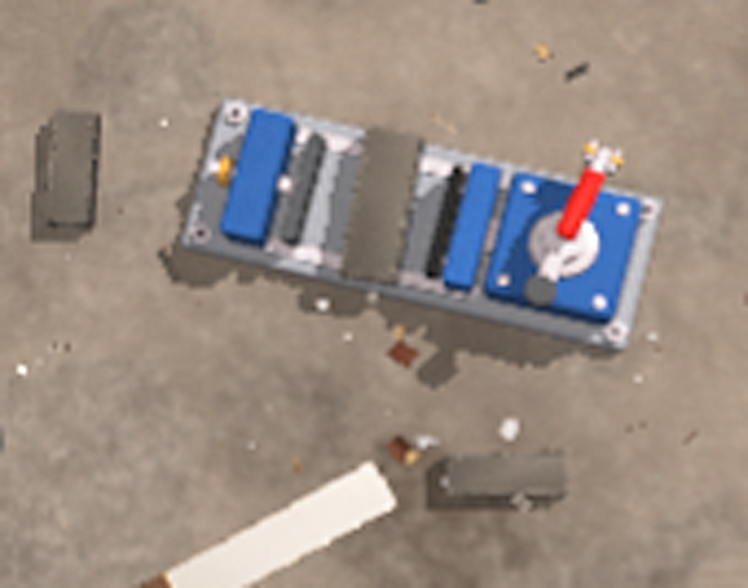

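The crop confirms it: the 110 mm long section between the jaws at crop (383,205) is the work. The other two, about 80 and 75 mm long, are smaller and lie outside the vice. The red handle lies folded from crop (567,232) to the hinge at (603,158). I'll move above the crank and refine with the wrist camera.

Request:
carry_out([
  {"tx": -0.02,"ty": -0.015,"tz": -0.03},
  {"tx": -0.06,"ty": -0.04,"tz": -0.06},
  {"tx": -0.1,"ty": -0.07,"tz": -0.09},
  {"tx": -0.15,"ty": -0.105,"tz": -0.1},
  {"tx": -0.2,"ty": -0.145,"tz": -0.1},
  {"tx": -0.25,"ty": -0.18,"tz": -0.1},
  {"tx": -0.3,"ty": -0.215,"tz": -0.1},
  {"tx": -0.35,"ty": -0.25,"tz": -0.1},
  {"tx": -0.4,"ty": -0.29,"tz": -0.1},
  {"tx": -0.45,"ty": -0.325,"tz": -0.1},
  {"tx": -0.49,"ty": -0.355,"tz": -0.1},
  {"tx": -0.53,"ty": -0.38,"tz": -0.1},
  {"tx": -0.557,"ty": -0.402,"tz": -0.1},
  {"tx": -0.557,"ty": -0.402,"tz": -0.1},
  {"tx": -0.557,"ty": -0.402,"tz": -0.1},
  {"tx": -0.557,"ty": -0.402,"tz": -0.1},
])

```text
validation failed for argument at $.mo...
```

```bash
python3 - <<'E'
from h import *
o=readout.get_obs();print({k:np.round(o[k],4).tolist() for k in('time_s','eef_pos','tool_rot','force','qpos')})
im,d,p=grab('wrist','w1');print(-np.array(p['R']).T@p['t'],p['fx'])
print(proj(np.array([[.5425,-.078,.113],[.5976,-.1017,.113]]),p))
E
```

```text
{'time_s': 0.1, 'eef_pos': [0.2216, 0.5031, 0.205], 'tool_rot': [-179.9403, -0.0036, 156.2347], 'force': [-0.1726, -0.1573, 0.5139], 'qpos': [62.4174, 17.2124, 87.1755, -0.0004, 75.6719, -3.8172]}
[0.15321391 0.53399579 0.38363516] 300.0363623765384
[[ 68.30811852 522.11691101]
 [ 80.03291043 542.1977669 ]]
```

View pics/w1.png

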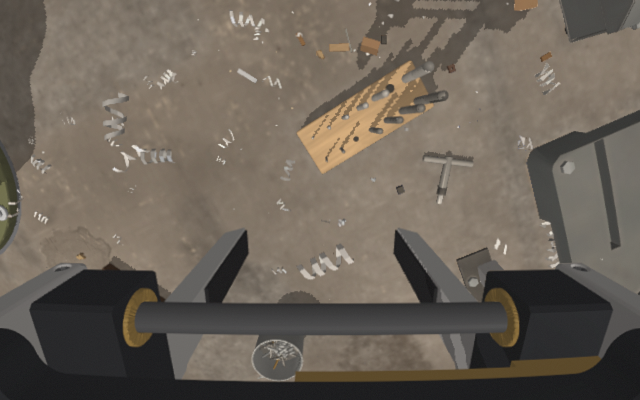

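The wrist picture is still from the start pose because the move was refused: bench clutter and the tin at (277,358), no vice. I'll retry with every field given.

Request:
carry_out([
  {"tx": -0.02,"ty": -0.015,"tz": -0.03,"ax": 0,"ay": 0,"az": 0,"claw": 1},
  {"tx": -0.06,"ty": -0.04,"tz": -0.06,"ax": 0,"ay": 0,"az": 0,"claw": 1},
  {"tx": -0.11,"ty": -0.07,"tz": -0.09,"ax": 0,"ay": 0,"az": 0,"claw": 1},
  {"tx": -0.16,"ty": -0.1,"tz": -0.1,"ax": 0,"ay": 0,"az": 0,"claw": 1},
  {"tx": -0.21,"ty": -0.135,"tz": -0.1,"ax": 0,"ay": 0,"az": 0,"claw": 1},
  {"tx": -0.26,"ty": -0.165,"tz": -0.1,"ax": 0,"ay": 0,"az": 0,"claw": 1},
  {"tx": -0.31,"ty": -0.2,"tz": -0.1,"ax": 0,"ay": 0,"az": 0,"claw": 1},
  {"tx": -0.36,"ty": -0.23,"tz": -0.1,"ax": 0,"ay": 0,"az": 0,"claw": 1},
  {"tx": -0.41,"ty": -0.26,"tz": -0.1,"ax": 0,"ay": 0,"az": 0,"claw": 1},
  {"tx": -0.46,"ty": -0.295,"tz": -0.1,"ax": 0,"ay": 0,"az": 0,"claw": 1},
  {"tx": -0.51,"ty": -0.325,"tz": -0.1,"ax": 0,"ay": 0,"az": 0,"claw": 1},
  {"tx": -0.56,"ty": -0.36,"tz": -0.1,"ax": 0,"ay": 0,"az": 0,"claw": 1},
  {"tx": -0.6,"ty": -0.385,"tz": -0.1,"ax": 0,"ay": 0,"az": 0,"claw": 1},
  {"tx": -0.636,"ty": -0.406,"tz": -0.1,"ax": 0,"ay": 0,"az": 0,"claw": 1},
  {"tx": -0.636,"ty": -0.406,"tz": -0.1,"ax": 0,"ay": 0,"az": 0,"claw": 1},
  {"tx": -0.636,"ty": -0.406,"tz": -0.1,"ax": 0,"ay": 0,"az": 0,"claw": 1},
])

```text
time_s: 2.15
eef_pos: [0.6398, -0.124, 0.3052]
tool_rot: [180.0, -0.0, 156.2]
force: [0.6, -0.1, 0.3]
opening: 0.0939
finger_force: 0.0
```

```bash
python3 - <<'E'
from h import *
o=readout.get_obs();print({k:np.round(o[k],4).tolist() for k in('time_s','eef_pos','tool_rot','force','qpos')})
im,d,p=grab('wrist','w2');print(-np.array(p['R']).T@p['t'],p['fx'])
print(proj(np.array([[.5425,-.078,.113],[.5976,-.1017,.113]]),p))
E
```

```text
{'time_s': 2.15, 'eef_pos': [0.6398, -0.124, 0.3052], 'tool_rot': [179.9968, -0.0339, 156.2421], 'force': [0.644, -0.1172, 0.2712], 'qpos': [-14.1921, 28.4208, 58.7092, 0.0088, 92.9029, -80.4338]}
[ 0.57152924 -0.09339698  0.4839056 ] 300.0363623765384
[[322.62386546  93.40030185]
 [322.93946264 144.89496974]]
```

View pics/w2.png

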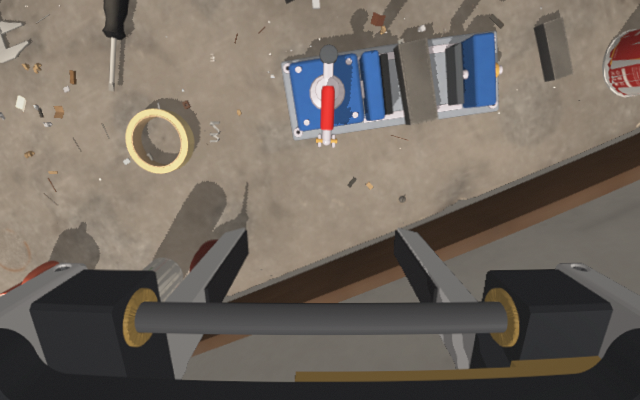

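The wrist view shows the handle red from (329,88) to (327,129), its hinge at (326,141), the hub at (326,92) and the gearbox top around (327,92). I'll measure these.

```bash
python3 - <<'E'
from h import *
im,d,p=load('w2');X=cloud(d,p);cam=-p['R'].T@p['t']
def fit(mask,z,nm):
    v,u=np.where(mask); D=cloud(np.ones_like(d),p)[v,u]-cam
    P=cam+D*((z-cam[2])/D[:,2])[:,None]
    r=cv2.minAreaRect(P[:,:2].astype(np.float32));print(nm,len(P),np.round(r[0],4),np.round(r[1],4),round(r[2],1),'depthz',np.round(np.nanpercentile(X[mask][:,2],[10,50,90]),4));return P
hsv=cv2.cvtColor(im,cv2.COLOR_RGB2HSV).astype(int);roi=np.zeros(d.shape,bool);roi[20:150,280:510]=1
red=roi&((hsv[...,0]<8)|(hsv[...,0]>172))&(hsv[...,1]>150)&(hsv[...,2]>90)
big=lambda m:(lambda k,l,s,_:l==1+np.argmax(s[1:,4]))(*cv2.connectedComponentsWithStats(m.astype(np.uint8)))
P=fit(big(red),.116,'red')
m=P[:,:2].mean(0);_,_,vt=np.linalg.svd(P[:,:2]-m);print('dir',np.degrees(np.arctan2(vt[0][1],vt[0][0])),m)
for q in X[big(red)][::25]:print(np.round(q,4),end=' ')
blue=roi&(hsv[...,0]>100)&(hsv[...,0]<125)&(hsv[...,1]>120)
for nm,(a,b),z in(('gear',(285,361),.066),('movjaw',(361,384),.062),('fix',(462,500),.062)):
    mm=np.zeros(d.shape,bool);mm[:,a:b]=1;mm&=blue&(X[...,2]>z-.008)&(X[...,2]<z+.006);fit(mm,z,nm)
base=roi&(X[...,2]>.008)&(X[...,2]<.13);
P=X[big(cv2.morphologyEx(base.astype(np.uint8),cv2.MORPH_OPEN,np.ones((3,3))))];print('foot',cv2.minAreaRect(P[:,:2].astype(np.float32)))
# height along arm line & column z profile for points between jaws
ax=P
c=cam
for uv in[(326,141),(329,54),(327,92),(326,136),(329,70)]:print(uv,X[uv[1],uv[0]])
W=roi&(hsv[...,1]<70)&(hsv[...,2]<125)&(X[...,2]>.041)&(X[...,2]<.051);fit(big(W),.046,'work')
print('row80 zs');
for u in range(360,470,3):print(u,np.round(X[80,u],3),im[80,u],end=';')
E
```

```text
red 530 [ 0.5597 -0.0798] [0.0143 0.0489] 66.3 depthz [0.1184 0.1212 0.1231]
dir -25.155162055291022 [ 0.55980861 -0.07968742]
[ 0.5369 -0.0726  0.122 ] [ 0.5412 -0.0683  0.1228] [ 0.5437 -0.0681  0.1226] [ 0.546  -0.0678  0.1198] [ 0.5483 -0.0675  0.1181] [ 0.5464 -0.0805  0.1199] [ 0.549  -0.0804  0.1211] [ 0.5514 -0.0802  0.1206] [ 0.554  -0.0801  0.1223] [ 0.5566 -0.08    0.1227] [ 0.5591 -0.0798  0.1239] [ 0.5606 -0.0817  0.1218] [ 0.5622 -0.0837  0.1225] [ 0.5638 -0.0856  0.1208] [ 0.5654 -0.0876  0.12  ] [ 0.567  -0.0896  0.1182] [ 0.5686 -0.0916  0.1182] [ 0.5754 -0.0789  0.115 ] [ 0.577  -0.081   0.1173] [ 0.5786 -0.083   0.1183] [ 0.5813 -0.0828  0.1156] [ 0.5801 -0.094   0.1196] gear 2809 [ 0.5402 -0.0707] [0.0888 0.0869] 74.7 depthz [0.0639 0.0653 0.0664]
movjaw 1144 [ 0.5569 -0.0118] [0.03   0.0888] 68.0 depthz [0.0589 0.0607 0.0621]
fix 1605 [0.5954 0.1336] [0.0318 0.0917] 75.0 depthz [0.0589 0.0612 0.0624]
foot ((0.5703654885292053, 0.02383314073085785), (0.31945323944091797, 0.12749803066253662), 74.7488021850586)
(326, 141) [ 0.59452802 -0.0963754   0.11735815]
(329,
[... 968 characters left out ...]
[0.571 0.048 0.045] [118 110 100];417 [0.573 0.052 0.045] [118 109  99];420 [0.574 0.056 0.044] [116 108  97];423 [0.576 0.06  0.045] [114 105  96];426 [0.578 0.064 0.045] [112 104  94];429 [0.579 0.067 0.046] [110 104  93];432 [0.581 0.072 0.044] [121 113 104];435 [0.583 0.087 0.015] [115 116 118];438 [0.585 0.091 0.016] [164 165 166];441 [0.587 0.095 0.015] [168 169 173];444 [0.589 0.1   0.015] [169 170 173];447 [0.59  0.101 0.021] [75 74 75];450 [0.591 0.101 0.032] [60 61 61];453 [0.592 0.099 0.044] [60 60 60];456 [0.594 0.1   0.051] [84 83 84];459 [0.595 0.103 0.052] [ 99 100 100];462 [0.597 0.107 0.052] [94 95 94];465 [0.6   0.121 0.032] [40 63 98];468 [0.601 0.12  0.042] [ 39  64 100];
```

Request:
carry_out([
  {"tx": 0.03,"ty": 0.003,"tz": 0.02,"ax": 0,"ay": 0,"az": 0.7,"claw": 0.8},
  {"tx": 0.065,"ty": 0.006,"tz": 0.06,"ax": 0,"ay": 0,"az": 1.4,"claw": 0.6},
  {"tx": 0.0917,"ty": 0.0084,"tz": 0.1,"ax": 0,"ay": 0,"az": 1.4,"claw": 0.6},
  {"tx": 0.0917,"ty": 0.0084,"tz": 0.14,"ax": 0,"ay": 0,"az": 1.4,"claw": 0.6},
  {"tx": 0.0917,"ty": 0.0084,"tz": 0.17,"ax": 0,"ay": 0,"az": 1.4,"claw": 0.6},
  {"tx": 0.0917,"ty": 0.0084,"tz": 0.19,"ax": 0,"ay": 0,"az": 1.4,"claw": 0.6},
  {"tx": 0.0917,"ty": 0.0084,"tz": 0.2,"ax": 0,"ay": 0,"az": 1.4,"claw": 0.6},
  {"tx": 0.0917,"ty": 0.0084,"tz": 0.205,"ax": 0,"ay": 0,"az": 1.4,"claw": 0.6},
  {"tx": 0.0917,"ty": 0.0084,"tz": 0.205,"ax": 0,"ay": 0,"az": 1.4,"claw": 0.6},
], grip_force=10)

```text
time_s: 3.32
eef_pos: [0.5597, -0.0797, 0.1009]
tool_rot: [180.0, 0.0, 154.8]
force: [-0.0, -0.2, 0.3]
opening: 0.0564
finger_force: 0.0
```

Request:
carry_out([
  {"tx": 0,"ty": 0,"tz": 0,"ax": 0,"ay": 0,"az": 0,"claw": 0.35},
  {"tx": 0,"ty": 0,"tz": 0,"ax": 0,"ay": 0,"az": 0,"claw": 0.25},
  {"tx": 0,"ty": 0,"tz": 0,"ax": 0,"ay": 0,"az": 0,"claw": 0.1},
  {"tx": 0,"ty": 0,"tz": 0,"ax": 0,"ay": 0,"az": 0,"claw": 0},
  {"tx": 0,"ty": 0,"tz": 0,"ax": 0,"ay": 0,"az": 0,"claw": 0},
  {"tx": 0,"ty": 0,"tz": 0,"ax": 0,"ay": 0,"az": 0,"claw": 0},
  {"tx": 0,"ty": 0,"tz": 0,"ax": 0,"ay": 0,"az": 0,"claw": 0},
], grip_force=10)

```text
time_s: 4.2
eef_pos: [0.5595, -0.0801, 0.1005]
tool_rot: [-180.0, -0.0, 154.8]
force: [-1.3, -1.7, 1.4]
opening: 0.0159
finger_force: 10.0
```

Request:
carry_out([
  {"tx": -0.0007,"ty": 0,"tz": -0.0052,"ax": 0,"ay": 0,"az": 0,"claw": 0},
  {"tx": -0.0027,"ty": 0,"tz": -0.0116,"ax": 0,"ay": 0,"az": 0,"claw": 0},
  {"tx": -0.0057,"ty": 0,"tz": -0.0175,"ax": 0,"ay": 0,"az": 0,"claw": 0},
  {"tx": -0.0097,"ty": 0,"tz": -0.0228,"ax": 0,"ay": 0,"az": 0,"claw": 0},
  {"tx": -0.0145,"ty": 0,"tz": -0.0273,"ax": 0,"ay": 0,"az": 0,"claw": 0},
  {"tx": -0.0201,"ty": 0,"tz": -0.0309,"ax": 0,"ay": 0,"az": 0,"claw": 0},
  {"tx": -0.0262,"ty": 0,"tz": -0.0335,"ax": 0,"ay": 0,"az": 0,"claw": 0},
  {"tx": -0.0326,"ty": 0,"tz": -0.035,"ax": 0,"ay": 0,"az": 0,"claw": 0},
  {"tx": -0.036,"ty": 0,"tz": -0.0353,"ax": 0,"ay": 0,"az": 0,"claw": 0},
  {"tx": -0.038,"ty": 0,"tz": -0.0353,"ax": 0,"ay": 0,"az": 0,"claw": 0},
  {"tx": -0.0395,"ty": 0,"tz": -0.0353,"ax": 0,"ay": 0,"az": 0,"claw": 0},
  {"tx": -0.0395,"ty": 0,"tz": -0.0353,"ax": 0,"ay": 0,"az": 0,"claw": 0},
], grip_force=12)

```text
time_s: 5.7
eef_pos: [0.5955, -0.0969, 0.137]
tool_rot: [-180.0, 0.0, 154.8]
force: [-6.9, -2.5, 6.7]
opening: 0.0156
finger_force: 12.0
```

```bash
python3 - <<'E'
from h import *
im,d,p=grab('scene','s1');X=cloud(d,p)
im2,d2,p2=grab('wrist','w3')
cv2.imwrite('pics/c2.png',np.hstack([cv2.resize(im[150:260,270:400,::-1],(400,340)),cv2.resize(im2[:,120:520,::-1],(340,340))]))
E
```

```text
(no output)
```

View pics/c2.png

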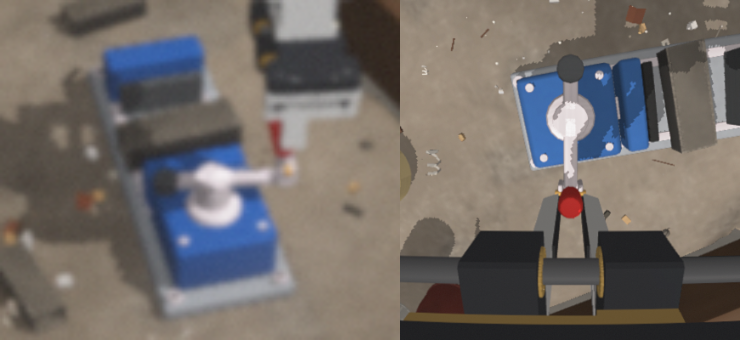

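The crops show the handle upright with its red tip in the fingers (right crop 571,203), the arm at the hub and the hinge below. I'll push slightly outward to confirm the stop.

Request:
carry_out([
  {"tx": -0.001,"ty": 0,"tz": -0.0005,"ax": 0,"ay": 0,"az": 0,"claw": 0},
  {"tx": -0.002,"ty": 0,"tz": -0.001,"ax": 0,"ay": 0,"az": 0,"claw": 0},
  {"tx": -0.003,"ty": 0,"tz": -0.0015,"ax": 0,"ay": 0,"az": 0,"claw": 0},
  {"tx": -0.003,"ty": 0,"tz": -0.0015,"ax": 0,"ay": 0,"az": 0,"claw": 0},
  {"tx": -0.003,"ty": 0,"tz": -0.0015,"ax": 0,"ay": 0,"az": 0,"claw": 0},
])

```text
time_s: 6.42
eef_pos: [0.5978, -0.098, 0.1376]
tool_rot: [-180.0, -0.0, 154.8]
force: [-6.0, -2.7, -1.4]
opening: 0.0153
finger_force: 11.9
```

```bash
python3 - <<'E'
from h import *
o=readout.get_obs();print(np.round(o['eef_pos'],4),np.round(o['force'],2))
for n in('w3',None):
    im,d,p=load(n) if n else grab('wrist','w4')
    hsv=cv2.cvtColor(im,cv2.COLOR_RGB2HSV).astype(int);roi=np.zeros(d.shape,bool);roi[190:290,290:350]=1
    red=roi&((hsv[...,0]<8)|(hsv[...,0]>172))&(hsv[...,1]>150)&(hsv[...,2]>60)
    k,l,s,c=cv2.connectedComponentsWithStats(red.astype(np.uint8));i=1+np.argmax(s[1:,4]);X=cloud(d,p)[l==i];print(s[i],c[i],np.round(np.nanmedian(X,0),4),np.round(np.nanpercentile(X[:,2],[5,95]),4))
    T=X[X[:,2]>.165]; print('tip',len(T),np.round(T.mean(0),4))
E
```

```text
[ 0.5978 -0.098   0.1376] [-5.95 -2.73 -1.42]
[306 220  29  37 836] [320.11363636 238.42822967] [ 0.5811 -0.0899  0.1731] [0.1413 0.1753]
tip 655 [ 0.5814 -0.0901  0.1729]
[306 218  29  41 942] [320.19957537 238.46815287] [ 0.5839 -0.0911  0.1732] [0.1388 0.1757]
tip 680 [ 0.5846 -0.0916  0.1733]
```

Request:
carry_out([
  {"tx": 0,"ty": 0,"tz": 0,"ax": 0,"ay": 0,"az": 0,"claw": 0},
  {"tx": -0.001,"ty": 0,"tz": 0,"ax": 0,"ay": 0,"az": 0,"claw": 0},
  {"tx": -0.003,"ty": 0,"tz": 0,"ax": 0,"ay": 0,"az": 0,"claw": 0},
  {"tx": -0.005,"ty": 0,"tz": 0,"ax": 0,"ay": 0,"az": 0,"claw": 0},
  {"tx": -0.005,"ty": 0,"tz": 0,"ax": 0,"ay": 0,"az": 0,"claw": 0},
], grip_force=20)

```text
time_s: 7.1
eef_pos: [0.6023, -0.1001, 0.1376]
tool_rot: [-180.0, -0.1, 154.8]
force: [-6.4, -1.7, -0.5]
opening: 0.0139
finger_force: 19.0
```

```bash
cat > tip.py <<'E'
from h import *
import sys
o=readout.get_obs();print(o['time_s'],np.round(o['eef_pos'],4),np.round(o['force'],2))
im,d,p=grab('wrist',sys.argv[1])
hsv=cv2.cvtColor(im,cv2.COLOR_RGB2HSV).astype(int);roi=np.zeros(d.shape,bool);roi[190:290,290:350]=1
red=roi&((hsv[...,0]<8)|(hsv[...,0]>172))&(hsv[...,1]>150)&(hsv[...,2]>60)
k,l,s,c=cv2.connectedComponentsWithStats(red.astype(np.uint8));i=1+np.argmax(s[1:,4]);X=cloud(d,p)[l==i];print(s[i],c[i])
A=np.array([.540,-.0705]);a=np.radians(-25.15);D=np.array([np.cos(a),np.sin(a)])
r=(X[:,:2]-A)@D
for z in np.arange(.12,.18,.006):
    m=abs(X[:,2]-z)<.003
    if m.sum()>4:print(round(z,3),m.sum(),np.round(np.percentile(r[m],[5,50,95])*1000,1))
print('tcp r',(o['eef_pos'][:2]-A)@D)
cv2.imwrite('pics/z.png',cv2.resize(im[140:300,240:400,::-1],(600,600),interpolation=cv2.INTER_CUBIC))
E
python3 tip.py w5
```

```text
7.1 [ 0.6023 -0.1001  0.1376] [-6.37 -1.66 -0.48]
[ 306  213   29   47 1092] [320.22985348 236.91849817]
0.132 42 [51.2 51.7 54.5]
0.138 54 [50.8 51.8 53.9]
0.144 57 [50.4 51.2 53.6]
0.15 62 [50.2 51.4 55.1]
0.156 77 [49.9 50.8 54.4]
0.162 81 [49.6 50.5 53.8]
0.168 129 [49.4 50.8 55.7]
0.174 580 [50.4 55.2 60.9]
tcp r 0.06898499412386211
```

View pics/z.png

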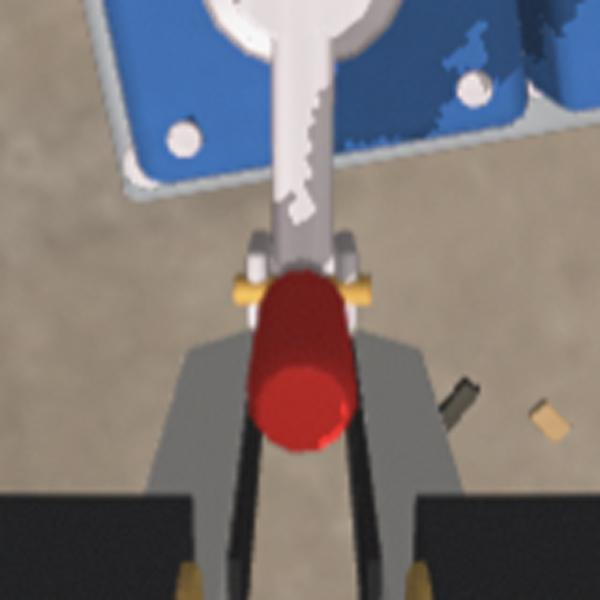

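The crop shows the handle nearly upright at (300,400) but slipped to the inner edge of the pads. I'll regrasp it centred, then push it fully home.

Request:
carry_out([
  {"tx": 0,"ty": 0,"tz": 0,"ax": 0,"ay": 0,"az": 0,"claw": 0.3},
  {"tx": 0,"ty": 0,"tz": 0,"ax": 0,"ay": 0,"az": 0,"claw": 0.35},
  {"tx": 0.006,"ty": 0,"tz": -0.004,"ax": 0,"ay": 0,"az": 0,"claw": 0.35},
  {"tx": 0.01,"ty": 0,"tz": -0.004,"ax": 0,"ay": 0,"az": 0,"claw": 0.35},
  {"tx": 0.01,"ty": 0,"tz": -0.004,"ax": 0,"ay": 0,"az": 0,"claw": 0.2},
  {"tx": 0.01,"ty": 0,"tz": -0.004,"ax": 0,"ay": 0,"az": 0,"claw": 0},
  {"tx": 0.01,"ty": 0,"tz": -0.004,"ax": 0,"ay": 0,"az": 0,"claw": 0},
  {"tx": 0.01,"ty": 0,"tz": -0.004,"ax": 0,"ay": 0,"az": 0,"claw": 0},
], grip_force=25)

```text
time_s: 8.15
eef_pos: [0.5935, -0.0961, 0.1413]
tool_rot: [-180.0, 0.0, 154.8]
force: [-1.3, -1.8, 1.1]
opening: 0.0159
finger_force: 25.0
```

Request:
carry_out([
  {"tx": -0.001,"ty": 0,"tz": 0,"ax": 0,"ay": 0,"az": 0,"claw": 0},
  {"tx": -0.002,"ty": 0,"tz": 0,"ax": 0,"ay": 0,"az": 0,"claw": 0},
  {"tx": -0.003,"ty": 0,"tz": 0,"ax": 0,"ay": 0,"az": 0,"claw": 0},
  {"tx": -0.003,"ty": 0,"tz": 0,"ax": 0,"ay": 0,"az": 0,"claw": 0},
])

```text
time_s: 8.65
eef_pos: [0.5955, -0.097, 0.1411]
tool_rot: [-180.0, -0.1, 154.8]
force: [-8.7, -0.6, 5.2]
opening: 0.0157
finger_force: 25.0
```

```bash
python3 tip.py w6
```

```text
8.65 [ 0.5955 -0.097   0.1411] [-8.69 -0.65  5.16]
[ 307  223   28   51 1162] [320.18502582 248.72461274]
0.126 7 [52.4 52.8 53.7]
0.132 51 [51.7 52.7 55.1]
0.138 64 [51.7 52.9 55.3]
0.144 69 [51.6 52.5 55.8]
0.15 87 [51.4 52.7 56.9]
0.156 91 [51.5 52.7 56.1]
0.162 102 [51.3 52.5 56.6]
0.168 141 [51.5 52.7 56.7]
0.174 543 [52.5 57.3 63.4]
tcp r 0.06145525972921833
```

The sleeve face is now vertical (r constant at 52.7 mm) and the force has risen, so the handle is against its stop. Next I'll work out the circle rows.

```bash
cat > arc.py <<'E'
import numpy as np,sys,json
a,b,n,R=map(float,sys.argv[1:5]);P=lambda f:np.array([-R*np.cos(f),-R*np.sin(f)])
print(json.dumps([{"tx":round(x,4),"ty":round(y,4)} for x,y in (P(f)-P(a) for f in np.linspace(a,b,int(n)+1)[1:])]))
E
python3 arc.py 0 1.8 12 .0615; python3 arc.py 1.8 3.3 10 .0615
cat > f.py <<'E'
from h import *
o=readout.get_obs();v=np.array(o['eef_pos'][:2])-[.540,-.0705];F=np.array(o['force'])
az=np.arctan2(v[1],v[0]);e=np.array([np.cos(az),np.sin(az)]);t=np.array([e[1],-e[0]])
ph=(-np.radians(25.15)-az)%(2*np.pi)
print(f"t={o['time_s']:.2f} phi={ph:.3f} r={1e3*np.hypot(*v):.2f} Frad={F[:2]@e:.2f} Ftan_resist={-F[:2]@t:.2f} Fz={F[2]:.1f} z={o['eef_pos'][2]:.4f} op={o['opening']:.4f}")
E
python3 f.py
```

```text
[{"tx": 0.0007, "ty": -0.0092}, {"tx": 0.0027, "ty": -0.0182}, {"tx": 0.0061, "ty": -0.0268}, {"tx": 0.0107, "ty": -0.0347}, {"tx": 0.0165, "ty": -0.0419}, {"tx": 0.0233, "ty": -0.0482}, {"tx": 0.0309, "ty": -0.0533}, {"tx": 0.0392, "ty": -0.0573}, {"tx": 0.048, "ty": -0.06}, {"tx": 0.0571, "ty": -0.0613}, {"tx": 0.0664, "ty": -0.0613}, {"tx": 0.0755, "ty": -0.0599}]
[{"tx": 0.0088, "ty": 0.0028}, {"tx": 0.0171, "ty": 0.0068}, {"tx": 0.0247, "ty": 0.012}, {"tx": 0.0314, "ty": 0.0184}, {"tx": 0.0371, "ty": 0.0256}, {"tx": 0.0416, "ty": 0.0336}, {"tx": 0.0449, "ty": 0.0422}, {"tx": 0.0469, "ty": 0.0512}, {"tx": 0.0475, "ty": 0.0604}, {"tx": 0.0468, "ty": 0.0696}]
t=8.70 phi=0.006 r=61.44 Frad=-7.99 Ftan_resist=-4.09 Fz=5.7 z=0.1412 op=0.0159
```

Request:
carry_out([
  {"tx": 0.0007,"ty": -0.0092,"tz": 0,"ax": 0,"ay": 0,"az": 0,"claw": 0},
  {"tx": 0.0027,"ty": -0.0182,"tz": 0,"ax": 0,"ay": 0,"az": 0,"claw": 0},
  {"tx": 0.0061,"ty": -0.0268,"tz": 0,"ax": 0,"ay": 0,"az": 0,"claw": 0},
  {"tx": 0.0107,"ty": -0.0347,"tz": 0,"ax": 0,"ay": 0,"az": 0,"claw": 0},
  {"tx": 0.0165,"ty": -0.0419,"tz": 0,"ax": 0,"ay": 0,"az": 0,"claw": 0},
  {"tx": 0.0233,"ty": -0.0482,"tz": 0,"ax": 0,"ay": 0,"az": 0,"claw": 0},
])

```text
time_s: 9.45
eef_pos: [0.5557, -0.1297, 0.1413]
tool_rot: [179.8, 0.1, 154.9]
force: [8.6, 6.6, -2.0]
opening: 0.0159
finger_force: 25.0
```

```bash
python3 f.py; python3 arc.py .9 2.1 8 .0615
```

```text
t=9.45 phi=0.873 r=61.26 Frad=-4.18 Ftan_resist=9.96 Fz=-2.0 z=0.1413 op=0.0159
[{"tx": 0.0076, "ty": -0.0052}, {"tx": 0.0159, "ty": -0.0091}, {"tx": 0.0248, "ty": -0.0118}, {"tx": 0.0339, "ty": -0.0132}, {"tx": 0.0431, "ty": -0.0131}, {"tx": 0.0522, "ty": -0.0117}, {"tx": 0.061, "ty": -0.009}, {"tx": 0.0693, "ty": -0.0049}]
```

Request:
carry_out([
  {"tx": 0.0076,"ty": -0.0052,"tz": 0,"ax": 0,"ay": 0,"az": 0,"claw": 0},
  {"tx": 0.0159,"ty": -0.0091,"tz": 0,"ax": 0,"ay": 0,"az": 0,"claw": 0},
  {"tx": 0.0248,"ty": -0.0118,"tz": 0,"ax": 0,"ay": 0,"az": 0,"claw": 0},
  {"tx": 0.0339,"ty": -0.0132,"tz": 0,"ax": 0,"ay": 0,"az": 0,"claw": 0},
  {"tx": 0.0431,"ty": -0.0131,"tz": 0,"ax": 0,"ay": 0,"az": 0,"claw": 0},
  {"tx": 0.0522,"ty": -0.0117,"tz": 0,"ax": 0,"ay": 0,"az": 0,"claw": 0},
  {"tx": 0.061,"ty": -0.009,"tz": 0,"ax": 0,"ay": 0,"az": 0,"claw": 0},
  {"tx": 0.0693,"ty": -0.0049,"tz": 0,"ax": 0,"ay": 0,"az": 0,"claw": 0},
])

```text
time_s: 10.45
eef_pos: [0.4911, -0.106, 0.1414]
tool_rot: [180.0, 0.2, 154.8]
force: [11.7, -5.2, -6.2]
opening: 0.0154
finger_force: 25.0
```

```bash
python3 f.py; python3 arc.py 2.1 3.0 6 .0615;python3 arc.py 2.1 3.0 6 .0612
```

```text
t=10.45 phi=2.075 r=60.41 Frad=-6.46 Ftan_resist=11.05 Fz=-6.2 z=0.1414 op=0.0154
[{"tx": 0.0076, "ty": 0.0052}, {"tx": 0.0143, "ty": 0.0115}, {"tx": 0.02, "ty": 0.0188}, {"tx": 0.0246, "ty": 0.0268}, {"tx": 0.0279, "ty": 0.0354}, {"tx": 0.0298, "ty": 0.0444}]
[{"tx": 0.0075, "ty": 0.0052}, {"tx": 0.0142, "ty": 0.0115}, {"tx": 0.0199, "ty": 0.0187}, {"tx": 0.0244, "ty": 0.0267}, {"tx": 0.0277, "ty": 0.0352}, {"tx": 0.0297, "ty": 0.0442}]
```

Request:
carry_out([
  {"tx": 0.0075,"ty": 0.0052,"tz": 0,"ax": 0,"ay": 0,"az": 0,"claw": 0},
  {"tx": 0.0142,"ty": 0.0115,"tz": 0,"ax": 0,"ay": 0,"az": 0,"claw": 0},
  {"tx": 0.0199,"ty": 0.0187,"tz": 0,"ax": 0,"ay": 0,"az": 0,"claw": 0},
  {"tx": 0.0244,"ty": 0.0267,"tz": 0,"ax": 0,"ay": 0,"az": 0,"claw": 0},
  {"tx": 0.0277,"ty": 0.0352,"tz": 0,"ax": 0,"ay": 0,"az": 0,"claw": 0},
  {"tx": 0.0297,"ty": 0.0442,"tz": 0,"ax": 0,"ay": 0,"az": 0,"claw": 0},
], grip_force=40)

```text
time_s: 11.2
eef_pos: [0.4827, -0.0541, 0.1414]
tool_rot: [-179.9, 0.2, 154.8]
force: [6.8, -13.1, -6.0]
opening: 0.0148
finger_force: 40.0
```

```bash
python3 f.py; python3 tip.py w7|head -2; python3 arc.py 3.0 3.4 4 .0615; for i in 3.4 3.6 3.8 4.0 4.2 4.4 4.6 4.8 5.0 5.2;do python3 arc.py $i $(python3 -c "print($i+.2)") 2 .0615;done
```

```text
t=11.20 phi=2.981 r=59.57 Frad=-10.12 Ftan_resist=10.72 Fz=-6.0 z=0.1414 op=0.0148
11.2 [ 0.4827 -0.0541  0.1414] [  6.79 -13.09  -6.  ]
[ 307  224   28   52 1153] [319.83000867 249.96183868]
[{"tx": 0.0006, "ty": 0.0061}, {"tx": 0.0005, "ty": 0.0123}, {"tx": -0.0002, "ty": 0.0184}, {"tx": -0.0014, "ty": 0.0244}]
[{"tx": -0.0019, "ty": 0.0059}, {"tx": -0.0043, "ty": 0.0115}]
[{"tx": -0.003, "ty": 0.0054}, {"tx": -0.0065, "ty": 0.0104}]
[{"tx": -0.004, "ty": 0.0047}, {"tx": -0.0084, "ty": 0.0089}]
[{"tx": -0.0048, "ty": 0.0038}, {"tx": -0.01, "ty": 0.0071}]
[{"tx": -0.0055, "ty": 0.0027}, {"tx": -0.0113, "ty": 0.0049}]
[{"tx": -0.0059, "ty": 0.0016}, {"tx": -0.012, "ty": 0.0026}]
[{"tx": -0.0061, "ty": 0.0004}, {"tx": -0.0123, "ty": 0.0002}]
[{"tx": -0.0061, "ty": -0.0008}, {"tx": -0.0121, "ty": -0.0023}]
[{"tx": -0.0058, "ty": -0.002}, {"tx": -0.0114, "ty": -0.0046}]
[{"tx": -0.0053, "ty": -0.0031}, {"tx": -0.0102, "ty": -0.0068}]
```

Request:
carry_out([
  {"tx": 0.0003,"ty": 0.006,"tz": 0,"ax": 0,"ay": 0,"az": 0,"claw": 0},
  {"tx": -0.0001,"ty": 0.0121,"tz": 0,"ax": 0,"ay": 0,"az": 0,"claw": 0},
  {"tx": -0.0011,"ty": 0.0181,"tz": 0,"ax": 0,"ay": 0,"az": 0,"claw": 0},
  {"tx": -0.0026,"ty": 0.0241,"tz": 0,"ax": 0,"ay": 0,"az": 0,"claw": 0},
])

```text
time_s: 11.75
eef_pos: [0.4943, -0.0334, 0.1412]
tool_rot: [-179.9, 0.0, 154.8]
force: [-3.1, -11.3, 2.6]
opening: 0.0152
finger_force: 40.0
```

```bash
python3 f.py;  python3 arc.py 3.4 3.8 4 .0603; python3 arc.py 3.8 4.2 4 .0603;python3 arc.py 4.2 4.5 3 .0603; python3 arc.py 4.5 4.8 3 .0603;python3 arc.py 4.8 5.1 3 .0603
```

```text
t=11.75 phi=3.384 r=58.90 Frad=-4.71 Ftan_resist=10.77 Fz=2.6 z=0.1412 op=0.0152
[{"tx": -0.0018, "ty": 0.0057}, {"tx": -0.0042, "ty": 0.0113}, {"tx": -0.0072, "ty": 0.0165}, {"tx": -0.0106, "ty": 0.0215}]
[{"tx": -0.0039, "ty": 0.0046}, {"tx": -0.0083, "ty": 0.0087}, {"tx": -0.013, "ty": 0.0124}, {"tx": -0.0181, "ty": 0.0157}]
[{"tx": -0.0054, "ty": 0.0027}, {"tx": -0.011, "ty": 0.0048}, {"tx": -0.0169, "ty": 0.0064}]
[{"tx": -0.0059, "ty": 0.001}, {"tx": -0.012, "ty": 0.0014}, {"tx": -0.018, "ty": 0.0011}]
[{"tx": -0.006, "ty": -0.0008}, {"tx": -0.0118, "ty": -0.0022}, {"tx": -0.0175, "ty": -0.0042}]
```

Request:
carry_out([
  {"tx": -0.0018,"ty": 0.0057,"tz": 0,"ax": 0,"ay": 0,"az": 0,"claw": 0},
  {"tx": -0.0042,"ty": 0.0113,"tz": 0,"ax": 0,"ay": 0,"az": 0,"claw": 0},
  {"tx": -0.0072,"ty": 0.0165,"tz": 0,"ax": 0,"ay": 0,"az": 0,"claw": 0},
  {"tx": -0.0106,"ty": 0.0215,"tz": 0,"ax": 0,"ay": 0,"az": 0,"claw": 0},
])

```text
time_s: 12.25
eef_pos: [0.5126, -0.0183, 0.1412]
tool_rot: [-179.9, -0.1, 154.8]
force: [-6.7, -9.6, 4.5]
opening: 0.0151
finger_force: 40.0
```

```bash
python3 f.py; python3 - <<'E'
from h import *
# gaps along vice y, several x lines, from scene and top
D=np.radians(74.9);ey=np.array([np.cos(D),np.sin(D)]);ex=np.array([ey[1],-ey[0]]);A=np.array([.540,-.0705])
for n in('top','scene'):
    im,d,p=grab(n,n+'5');X=cloud(d,p).reshape(-1,3);q=X[:,:2]-A;y=q@ey;x=q@ex
    for lo,hi in((-.03,-.01),(-.01,.01),(.01,.03)):
        m=(x>lo)&(x<hi)&(y>.05)&(y<.23);
        print(n,lo,' '.join(f'{k*3}:{1e3*np.median(X[m&(abs(y-k*.003)<.0015),2]):.0f}' for k in range(18,73) if (m&(abs(y-k*.003)<.0015)).any()))
im=load('top5')[0];cv2.imwrite('pics/z2.png',cv2.resize(im[140:220,250:380,::-1],(780,480),interpolation=cv2.INTER_CUBIC))
E
```

```text
t=12.25 phi=3.790 r=58.92 Frad=-5.32 Ftan_resist=10.41 Fz=4.5 z=0.1412 op=0.0151
top -0.03 54:442 57:442 60:441 63:440 66:441 69:440 72:439 75:440 78:439 81:439 84:438 87:437 90:444 93:440 96:440 99:442 102:437 105:428 117:281 120:281 123:280 126:280 129:285 159:47 162:45 168:15 171:16 174:17 177:40 180:53 183:53 186:51 192:13 195:17 198:39 201:60 204:62 207:61 210:61 213:61 216:64
top -0.01 54:429 57:429 60:426 69:422 72:423 75:426 90:416 120:280 123:281 126:277 156:48 159:49 162:45 165:41 168:15 171:15 174:16 177:49 180:52 183:55 186:42 189:37 192:42 195:40 198:41 201:60 204:62 207:60 210:62 213:64 216:60
top 0.01 153:44 156:44 159:43 162:44 168:17 171:16 174:16 177:42 180:51 183:51 186:51 192:16 195:16 198:37 201:62 204:61 207:61 210:62 213:63 216:60
scene -0.03 54:443 57:445 60:446 63:439 66:443 69:442 72:444 75:444 78:443 81:442 84:446 87:443 90:427 93:24 96:62 99:443 102:252 105:62 108:63 111:61 123:55 135:47 138:47 144:46 150:49 156:46 159:47 162:44 165:46 171:55 174:45 177:45 180:41 183:38
scene -0.01 54:264 57:265 60:262 63:263 66:263 69:262 84:39 87:59 90:54 93:55 96:61 99:63 102:63 105:63 108:61 111:62 114:59 120:53 123:53 126:51 135:47 138:46 141:45 144:47 147:49 150:45 153:46 156:50 159:46 162:45 165:46 168:43 177:39 180:41
scene 0.01 87:49 90:43 93:48 96:62 99:60 102:62 105:62 108:61 111:60 120:55 123:53 126:53 129:51 132:49 135:45 138:46 141:47 144:47 147:45 150:44 153:46 156:46 159:46 162:48 165:45 174:45 177:41 180:38
```

View pics/z2.png

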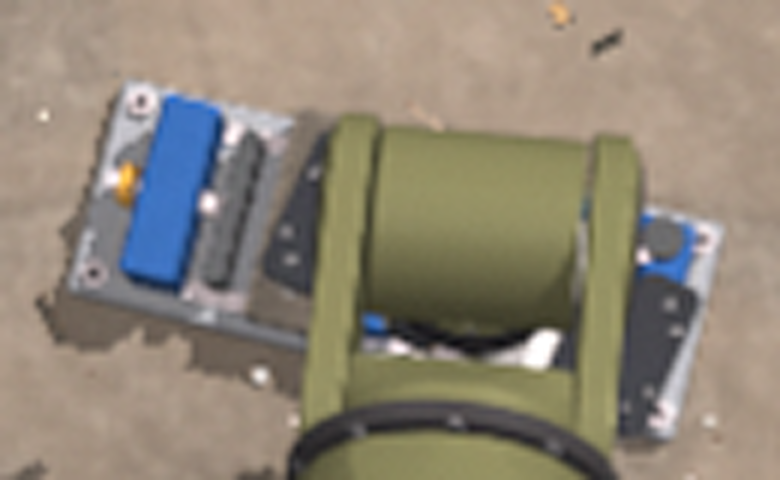

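The top crop shows the arm over the crank. Between the work's edge (crop x≈268) and the stop (≈250) about 10 mm remain, so I expect the bite at phi ≈ 4.75–4.9. I'll carry on.

Request:
carry_out([
  {"tx": -0.0039,"ty": 0.0046,"tz": 0,"ax": 0,"ay": 0,"az": 0,"claw": 0},
  {"tx": -0.0083,"ty": 0.0087,"tz": 0,"ax": 0,"ay": 0,"az": 0,"claw": 0},
  {"tx": -0.013,"ty": 0.0124,"tz": 0,"ax": 0,"ay": 0,"az": 0,"claw": 0},
  {"tx": -0.0181,"ty": 0.0157,"tz": 0,"ax": 0,"ay": 0,"az": 0,"claw": 0},
])

```text
time_s: 12.85
eef_pos: [0.5353, -0.0116, 0.1411]
tool_rot: [-179.9, -0.1, 154.8]
force: [-9.3, -7.1, 6.0]
opening: 0.015
finger_force: 40.0
```

```bash
python3 f.py; python3 arc.py 4.2 4.3 1 .0603;  python3 arc.py 4.3 4.4 1 .0603; python3 arc.py 4.4 4.5 1 .0603; python3 arc.py 4.5 4.6 1 .0603;python3 arc.py 4.6 4.7 1 .0603;python3 arc.py 4.7 4.8 1 .0603;python3 arc.py 4.8 4.9 1 .0603;python3 arc.py 4.9 5 1 .0603;python3 arc.py 5 5.1 1 .0603;python3 arc.py 5.1 5.2 1 .0603;python3 arc.py 5.2 5.3 1 .0603
```

```text
t=12.85 phi=4.194 r=59.14 Frad=-6.30 Ftan_resist=9.86 Fz=6.0 z=0.1411 op=0.0150
[{"tx": -0.0054, "ty": 0.0027}]
[{"tx": -0.0056, "ty": 0.0021}]
[{"tx": -0.0058, "ty": 0.0016}]
[{"tx": -0.0059, "ty": 0.001}]
[{"tx": -0.006, "ty": 0.0004}]
[{"tx": -0.006, "ty": -0.0002}]
[{"tx": -0.006, "ty": -0.0008}]
[{"tx": -0.0059, "ty": -0.0014}]
[{"tx": -0.0057, "ty": -0.002}]
[{"tx": -0.0055, "ty": -0.0026}]
[{"tx": -0.0052, "ty": -0.0031}]
```

Request:
carry_out([
  {"tx": -0.0054,"ty": 0.0027,"tz": 0,"ax": 0,"ay": 0,"az": 0,"claw": 0},
])

```text
time_s: 12.98
eef_pos: [0.5413, -0.0113, 0.1411]
tool_rot: [-179.9, -0.1, 154.8]
force: [-10.8, -5.8, 6.0]
opening: 0.0153
finger_force: 40.0
```

```bash
python3 f.py
```

```text
t=12.97 phi=4.295 r=59.21 Frad=-6.03 Ftan_resist=10.69 Fz=6.0 z=0.1411 op=0.0153
```

Request:
carry_out([
  {"tx": -0.0056,"ty": 0.0021,"tz": 0,"ax": 0,"ay": 0,"az": 0,"claw": 0},
])

```text
time_s: 13.1
eef_pos: [0.5472, -0.0117, 0.1411]
tool_rot: [-179.9, -0.2, 154.8]
force: [-10.4, -4.2, 7.7]
opening: 0.0153
finger_force: 40.0
```

```bash
python3 f.py
```

```text
t=13.10 phi=4.395 r=59.26 Frad=-5.46 Ftan_resist=9.78 Fz=7.7 z=0.1411 op=0.0153
```

Request:
carry_out([
  {"tx": -0.0058,"ty": 0.0016,"tz": 0,"ax": 0,"ay": 0,"az": 0,"claw": 0},
])

```text
time_s: 13.22
eef_pos: [0.5531, -0.0126, 0.1411]
tool_rot: [-179.9, -0.2, 154.8]
force: [-11.7, -3.4, 6.7]
opening: 0.0153
finger_force: 40.0
```

```bash
python3 f.py
```

```text
t=13.22 phi=4.496 r=59.38 Frad=-5.87 Ftan_resist=10.69 Fz=6.7 z=0.1411 op=0.0153
```

Request:
carry_out([
  {"tx": -0.0059,"ty": 0.001,"tz": 0,"ax": 0,"ay": 0,"az": 0,"claw": 0},
])

```text
time_s: 13.35
eef_pos: [0.5588, -0.014, 0.1411]
tool_rot: [-179.9, -0.2, 154.8]
force: [-11.4, -2.2, 7.4]
opening: 0.0152
finger_force: 40.0
```

```bash
python3 f.py
```

```text
t=13.35 phi=4.595 r=59.52 Frad=-5.66 Ftan_resist=10.10 Fz=7.4 z=0.1411 op=0.0152
```

Request:
carry_out([
  {"tx": -0.006,"ty": 0.0004,"tz": 0,"ax": 0,"ay": 0,"az": 0,"claw": 0},
])

```text
time_s: 13.48
eef_pos: [0.5644, -0.0161, 0.1411]
tool_rot: [-179.9, -0.2, 154.8]
force: [-11.5, 0.0, 6.7]
opening: 0.0152
finger_force: 40.0
```

```bash
python3 f.py
```

```text
t=13.47 phi=4.695 r=59.66 Frad=-4.69 Ftan_resist=10.53 Fz=6.7 z=0.1411 op=0.0152
```

Request:
carry_out([
  {"tx": -0.006,"ty": -0.0002,"tz": 0,"ax": 0,"ay": 0,"az": 0,"claw": 0},
])

```text
time_s: 13.6
eef_pos: [0.5698, -0.0186, 0.1411]
tool_rot: [-179.9, -0.2, 154.8]
force: [-10.5, -0.3, 7.1]
opening: 0.0152
finger_force: 40.0
```

```bash
python3 f.py
```

```text
t=13.60 phi=4.795 r=59.81 Frad=-5.45 Ftan_resist=8.95 Fz=7.1 z=0.1411 op=0.0152
```

Request:
carry_out([
  {"tx": -0.006,"ty": -0.0008,"tz": 0,"ax": 0,"ay": 0,"az": 0,"claw": 0},
])

```text
time_s: 13.72
eef_pos: [0.5749, -0.0217, 0.1411]
tool_rot: [-180.0, -0.2, 154.8]
force: [-11.6, 1.5, 6.3]
opening: 0.0154
finger_force: 40.0
```

```bash
python3 f.py
```

```text
t=13.72 phi=4.894 r=59.95 Frad=-5.54 Ftan_resist=10.28 Fz=6.3 z=0.1411 op=0.0154
```

Request:
carry_out([
  {"tx": -0.0059,"ty": -0.0014,"tz": 0,"ax": 0,"ay": 0,"az": 0,"claw": 0},
])

```text
time_s: 13.85
eef_pos: [0.5796, -0.0254, 0.1411]
tool_rot: [-180.0, -0.2, 154.8]
force: [-11.0, 2.3, 6.6]
opening: 0.0153
finger_force: 40.0
```

```bash
python3 f.py; python3 - <<'E'
from h import *
D=np.radians(74.9);ey=np.array([np.cos(D),np.sin(D)]);ex=np.array([ey[1],-ey[0]]);A=np.array([.540,-.0705])
n='top';im,d,p=grab(n,'top6');X=cloud(d,p).reshape(-1,3);q=X[:,:2]-A;y=q@ey;x=q@ex
for lo,hi in((-.05,-.03),(-.03,-.01),(-.01,.01),(.01,.03),(.03,.05)):
    m=(x>lo)&(x<hi)
    print(n,lo,' '.join(f'{k*3}:{1e3*np.median(X[m&(abs(y-k*.003)<.0015),2]):.0f}' for k in range(44,69) if (m&(abs(y-k*.003)<.0015)).any()))
E
```

```text
t=13.85 phi=4.994 r=60.07 Frad=-5.49 Ftan_resist=9.77 Fz=6.6 z=0.1411 op=0.0153
top -0.05 132:19 135:41 138:46 141:47 144:45 147:43 150:44 153:45 156:46 159:44 162:47 165:45 168:42 171:46 174:45 177:53 180:32 183:28 186:20 189:17 192:15 195:17 198:32 201:59 204:56
top -0.03 135:48 138:46 141:46 144:45 147:45 150:44 153:47 156:46 159:45 162:48 165:48 168:46 171:45 174:45 177:50 180:54 183:52 186:48 192:13 195:16 198:41 201:62 204:62
top -0.01 132:276 135:261 138:48 141:48 144:43 147:44 150:45 153:45 156:45 159:44 162:45 165:48 168:44 171:45 174:47 177:48 180:51 183:54 186:53 189:39 192:39 195:35 198:43 201:59 204:60
top 0.01 132:280 135:281 138:282 141:279 144:48 147:46 150:45 153:46 156:47 159:47 162:46 165:46 168:45 171:47 174:48 177:54 180:52 183:53 186:52 189:26 192:16 195:16 198:35 201:60 204:63
top 0.03 132:281 135:281 138:281 141:278 144:45 147:45 150:46 153:45 156:48 159:46 162:44 165:45 168:45 171:46 174:43 177:46 180:53 183:54 186:50 189:20 192:16 195:18 198:35 201:62 204:64
```

The depth profile shows the work now touching the stop, so the bite is imminent. I'll go in finer steps.

Request:
carry_out([
  {"tx": -0.0029,"ty": -0.0009,"tz": 0,"ax": 0,"ay": 0,"az": 0,"claw": 0},
])

```text
time_s: 14.02
eef_pos: [0.5818, -0.0273, 0.1412]
tool_rot: [-180.0, -0.2, 154.8]
force: [-10.1, 3.1, 6.3]
opening: 0.0151
finger_force: 40.0
```

```bash
python3 f.py; for i in 5.1 5.15 5.2 5.25 5.3 5.35 5.4 5.45; do echo $i;python3 arc.py $i $(python3 -c "print($i+.05)") 1 .0605;done
```

```text
t=14.03 phi=5.043 r=60.16 Frad=-4.80 Ftan_resist=9.43 Fz=6.3 z=0.1412 op=0.0151
5.1
[{"tx": -0.0028, "ty": -0.0012}]
5.15
[{"tx": -0.0027, "ty": -0.0013}]
5.2
[{"tx": -0.0026, "ty": -0.0015}]
5.25
[{"tx": -0.0026, "ty": -0.0016}]
5.3
[{"tx": -0.0025, "ty": -0.0017}]
5.35
[{"tx": -0.0024, "ty": -0.0019}]
5.4
[{"tx": -0.0023, "ty": -0.002}]
5.45
[{"tx": -0.0022, "ty": -0.0021}]
```

Request:
carry_out([
  {"tx": -0.0028,"ty": -0.0011,"tz": 0,"ax": 0,"ay": 0,"az": 0,"claw": 0},
])

```text
time_s: 14.15
eef_pos: [0.5839, -0.0293, 0.1412]
tool_rot: [180.0, -0.2, 154.9]
force: [-10.1, 4.9, 7.0]
opening: 0.0149
finger_force: 40.0
```

```bash
python3 f.py
```

```text
t=14.15 phi=5.091 r=60.20 Frad=-4.01 Ftan_resist=10.47 Fz=7.0 z=0.1412 op=0.0149
```

Request:
carry_out([
  {"tx": -0.0028,"ty": -0.0012,"tz": 0,"ax": 0,"ay": 0,"az": 0,"claw": 0},
])

```text
time_s: 14.28
eef_pos: [0.5859, -0.0314, 0.1411]
tool_rot: [180.0, -0.2, 154.9]
force: [-10.7, 5.5, 7.6]
opening: 0.0152
finger_force: 40.0
```

```bash
python3 f.py
```

```text
t=14.28 phi=5.139 r=60.28 Frad=-4.60 Ftan_resist=11.16 Fz=7.6 z=0.1411 op=0.0152
```

Request:
carry_out([
  {"tx": -0.0027,"ty": -0.0013,"tz": 0,"ax": 0,"ay": 0,"az": 0,"claw": 0},
])

```text
time_s: 14.4
eef_pos: [0.5878, -0.0336, 0.1412]
tool_rot: [180.0, -0.2, 154.9]
force: [-9.0, 6.9, 7.0]
opening: 0.0154
finger_force: 40.0
```

```bash
python3 f.py
```

```text
t=14.40 phi=5.187 r=60.44 Frad=-2.93 Ftan_resist=10.99 Fz=7.0 z=0.1412 op=0.0154
```

Request:
carry_out([
  {"tx": -0.0026,"ty": -0.0015,"tz": 0,"ax": 0,"ay": 0,"az": 0,"claw": 0},
])

```text
time_s: 14.52
eef_pos: [0.5895, -0.0358, 0.1411]
tool_rot: [179.9, -0.2, 154.9]
force: [-10.8, 8.3, 7.5]
opening: 0.0153
finger_force: 40.0
```

```bash
python3 f.py
```

```text
t=14.53 phi=5.233 r=60.50 Frad=-4.04 Ftan_resist=13.02 Fz=7.5 z=0.1411 op=0.0153
```

Request:
carry_out([
  {"tx": -0.0026,"ty": -0.0016,"tz": 0,"ax": 0,"ay": 0,"az": 0,"claw": 0},
])

```text
time_s: 14.65
eef_pos: [0.5912, -0.0381, 0.1411]
tool_rot: [179.9, -0.2, 154.9]
force: [-9.6, 10.1, 6.9]
opening: 0.0154
finger_force: 40.0
```

```bash
python3 f.py
```

```text
t=14.65 phi=5.281 r=60.60 Frad=-2.74 Ftan_resist=13.64 Fz=6.9 z=0.1411 op=0.0154
```

Request:
carry_out([
  {"tx": -0.0025,"ty": -0.0017,"tz": 0,"ax": 0,"ay": 0,"az": 0,"claw": 0},
])

```text
time_s: 14.78
eef_pos: [0.5928, -0.0405, 0.1411]
tool_rot: [179.9, -0.2, 154.9]
force: [-10.9, 11.7, 7.4]
opening: 0.0151
finger_force: 40.0
```

```bash
python3 f.py
```

```text
t=14.78 phi=5.328 r=60.73 Frad=-3.69 Ftan_resist=15.54 Fz=7.4 z=0.1411 op=0.0151
```

Request:
carry_out([
  {"tx": 0,"ty": 0,"tz": 0,"ax": 0,"ay": 0,"az": 0,"claw": 0},
  {"tx": 0,"ty": 0,"tz": 0,"ax": 0,"ay": 0,"az": 0,"claw": 0},
])

```text
time_s: 15.02
eef_pos: [0.5929, -0.0406, 0.1412]
tool_rot: [179.9, -0.2, 154.9]
force: [-9.1, 10.0, 4.7]
opening: 0.0151
finger_force: 40.0
```

```bash
python3 f.py; python3 tip.py w8|head -2;python3 - <<'E'
from h import *
im,d,p=load('w8');hsv=cv2.cvtColor(im,cv2.COLOR_RGB2HSV).astype(int);roi=np.zeros(d.shape,bool);roi[190:290,290:350]=1
X=cloud(d,p)[roi&((hsv[...,0]<8)|(hsv[...,0]>172))&(hsv[...,1]>150)&(hsv[...,2]>60)]
for z in np.arange(.126,.18,.006):
    m=abs(X[:,2]-z)<.003
    if m.sum()>4:print(round(z,3),m.sum(),np.round(np.median(X[m],0)*1000,1))
E
```

```text
t=15.03 phi=5.330 r=60.73 Frad=-2.98 Ftan_resist=13.19 Fz=4.7 z=0.1412 op=0.0151
15.025 [ 0.5929 -0.0406  0.1412] [-9.08 10.02  4.65]
[ 307  221   28   53 1189] [320.86711522 247.66778806]
0.132 61 [583.9 -35.6 132.3]
0.138 69 [584.1 -35.7 138.7]
0.144 72 [584.2 -35.6 144.4]
0.15 85 [584.1 -35.6 149.7]
0.156 94 [584.1 -35.6 155.9]
0.162 104 [584.2 -35.7 162.2]
0.168 142 [584.3 -36.2 168.6]
0.174 545 [589.1 -38.2 175. ]
```

Request:
carry_out([
  {"tx": 0.0008,"ty": 0.0006,"tz": 0,"ax": 0,"ay": 0,"az": 0,"claw": 0},
  {"tx": 0.0015,"ty": 0.0012,"tz": 0,"ax": 0,"ay": 0,"az": 0,"claw": 0},
  {"tx": 0.0015,"ty": 0.0012,"tz": 0,"ax": 0,"ay": 0,"az": 0,"claw": 0},
])

```text
time_s: 15.45
eef_pos: [0.5926, -0.0402, 0.1412]
tool_rot: [180.0, -0.1, 154.8]
force: [-5.2, 1.1, 4.0]
opening: 0.0151
finger_force: 40.0
```

```bash
python3 f.py
```

```text
t=15.45 phi=5.322 r=60.69 Frad=-3.94 Ftan_resist=3.57 Fz=4.0 z=0.1412 op=0.0151
```

Request:
carry_out([
  {"tx": 0,"ty": 0,"tz": 0,"ax": 0,"ay": 0,"az": 0,"claw": 0.3},
  {"tx": 0,"ty": 0,"tz": 0,"ax": 0,"ay": 0,"az": 0,"claw": 0.5},
  {"tx": 0,"ty": 0,"tz": 0,"ax": 0,"ay": 0,"az": 0,"claw": 0.5},
  {"tx": 0,"ty": 0,"tz": -0.01,"ax": 0,"ay": 0,"az": 0,"claw": 0.5},
  {"tx": 0,"ty": 0,"tz": -0.03,"ax": 0,"ay": 0,"az": 0,"claw": 0.5},
  {"tx": 0,"ty": 0,"tz": -0.06,"ax": 0,"ay": 0,"az": 0,"claw": 0.5},
  {"tx": 0,"ty": 0,"tz": -0.1,"ax": 0,"ay": 0,"az": 0,"claw": 0.5},
  {"tx": -0.03,"ty": 0,"tz": -0.14,"ax": 0,"ay": 0,"az": 0,"claw": 0.5},
  {"tx": -0.05,"ty": 0,"tz": -0.16,"ax": 0,"ay": 0,"az": 0,"claw": 0.5},
  {"tx": -0.05,"ty": 0,"tz": -0.16,"ax": 0,"ay": 0,"az": 0,"claw": 0.5},
  {"tx": -0.05,"ty": 0,"tz": -0.16,"ax": 0,"ay": 0,"az": 0,"claw": 0.5},
])

```text
time_s: 16.82
eef_pos: [0.6375, -0.0616, 0.3003]
tool_rot: [-180.0, -0.1, 154.8]
force: [-0.8, 0.0, 0.2]
opening: 0.0471
finger_force: 0.0
```

```bash
python3 f.py; python3 - <<'E'
from h import *
im,d,p=grab('wrist','w9')
print(proj(np.array([[.5943,-.0406,.113],[.5943,-.0406,.176]]),p))
cv2.imwrite('pics/w9c.png',cv2.resize(im[0:220,200:520,::-1],(800,550),interpolation=cv2.INTER_CUBIC))
hsv=cv2.cvtColor(im,cv2.COLOR_RGB2HSV).astype(int);roi=np.zeros(d.shape,bool);roi[20:250,250:400]=1
m=roi&((hsv[...,0]<8)|(hsv[...,0]>172))&(hsv[...,1]>150)&(hsv[...,2]>60)
X=cloud(d,p)[m]
for z in np.arange(.126,.18,.008):
    k=abs(X[:,2]-z)<.004
    if k.sum()>4:print(round(z,3),k.sum(),np.round(np.median(X[k],0)*1000,1))
E
```

```text
t=16.82 phi=5.753 r=97.92 Frad=-0.76 Ftan_resist=0.12 Fz=0.2 z=0.3003 op=0.0471
[[320.75056946 144.99412322]
 [320.7615033  149.63220966]]
0.174 165 [590.3 -38.5 175.2]
```

View pics/w9c.png

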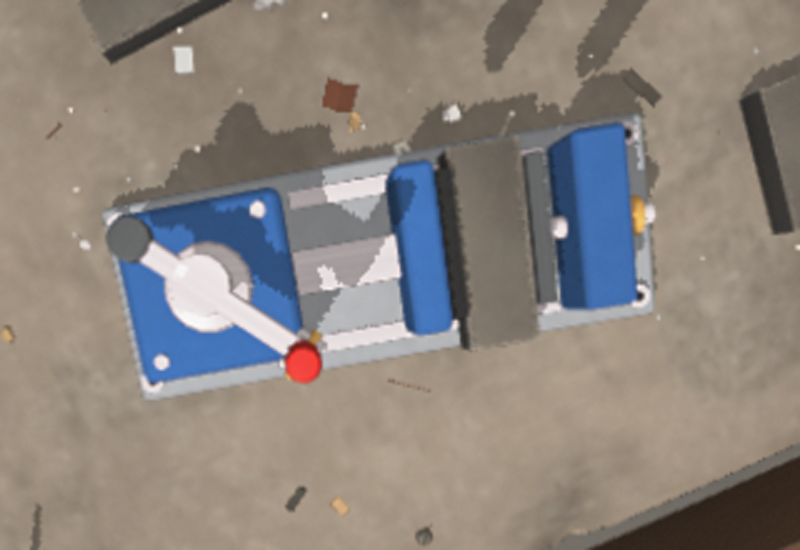

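The crop shows the handle upright, with only its red tip visible at (303,361). The work at (490,240) sits square between the pad and the stop at (540,230), and the robot is clear. I'll hand in.

```bash
python3 -c "
from station import job
print(job.job_done())"
```

```text
the job is handed in; nothing more can be done
None
```

The job is handed in at about 17 s of 72 s: the handle was left upright against its stop and the box section is square against the stop plate, clamped at an estimated 27–32 N (judged from crank angle and winding force, not measured directly).

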